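Hold a profile template in the brush cleaner

ROBOT

A 6-joint arm with a two-finger parallel gripper is mounted at the origin on the work surface. World frame = base frame: x ahead of the robot, y to its left, z up, the work surface at z = 0. Lengths are in mm, angles in rad, forces in N, time in s.
With the tool pointing down it reaches from about 400 to 925 mm from the base axis. Payload 12.5 kg.
Tool frame: the origin (TCP) lies on the centre line of the jaws, within the pads' length; the fingertips stand 17 mm ahead of it and the grasp point (between the pads) lies 2 mm behind it; z points along the fingers, y is the line along which they close (so a half turn about z gives the same grasp; the last joint's range is limited). The gripper opens to 95 mm and grips with 3 to 60 N. Pads are 20 mm wide; open, the fingers measure 119 mm over their backs; the gripper's body (75 mm by 180 mm) begins 59 mm behind the grasp point.
Start: joints at [1.201, 0.491, 1.559, -0, 1.092, -0.106], TCP at [162.951, 603.4, 231.661] pointing down, gripper open.
Joint ranges: [-3.1, 3.1], [-0.84, 2.19], [0.05, 2.79], [-1.13, 4.28], [0.06, 2.93], [-2.69, 2.69]. Speed limits (rad/s): [2.22, 2.22, 2.79, 3.14, 3.14, 3.14].

INTERFACE

Orientations are given as [roll, pitch, yaw] about the fixed x, y, z axes, in that order (R = Rz(yaw) Ry(pitch) Rx(roll)).
In Python, from cell import env gives the robot as it stands.
- The arm moves only by the tool drive_tool, never from a script. Its argument "deltas" is text: rows parted by semicolons, each of 4 numbers parted by spaces: the shift along the world's x, y, z normalised to -1 to 1, where 1 is 100 mm, then the turn about the world's z normalised to -1 to 1, where 1 is 180 degrees. A call has 1 to 10 rows; each row shifts and turns the commanded pose from where the row before left it; what a row does not reach is not made up. A row lasts 1/12 s, in which the tool goes at most 41.7 mm and 7.16 degrees, less where a joint would pass 70% of its speed; a pose out of reach is approached as far as the arm can. A call with a number of a shift or a turn outside -1 to 1 is refused whole. A call with a gripper value outside its range is refused whole. "gripper" is the closure, from 0 (fully open) to 1 (shut), set as the call begins (left out, the last holds). The fingers move at their own pace and stop on an object; the grip force is fixed at half the most. Time passes only in rows, so rows that do not move let the fingers close. It gives the time, the measured TCP pose, the force, the opening and the grip force at its end, in the units of the state.
- env.state(): the state, without advancing time (a new reading comes with each control period).
- env.read_camera(name): name is "scene" or "top" or "wrist"; returns (picture, depth): 420x560x3 uint8, red, green, blue; 420x560 float32, mm along the optical axis (not along the pixel's ray), 0 where there is no reading.
- env.camera_params(name): a dict with "mtx" (3x3 intrinsics, pixels), "k1" (the pictures are not rectified: a ray, as slopes to the right and down, at radius r is drawn at 1 + k1 r^2 times it, then the intrinsics apply), "camera_from_world" (4x4, takes a point from world to camera coordinates); the wrist camera has in their place "mount" (4x4, takes a point from camera to tool coordinates, whose origin is the TCP and whose axes are the flange's). Camera axes: x right, y down, z forward; pixel columns grow to the right and rows downward; lengths in mm; the calibration is good to about 2 mm. A picture is of the moment at which its call begins: read the wrist's pose just before it. camera_params takes no time and is no camera call.
- env.job_done(): hands the job in; it is judged then, once.
The state is a dict: "t": time; "joints": joint angles; "qvel": joint speeds; "tau": joint torques, N m; "eef_pos": TCP position; "tcp_rot": TCP orientation; "ft_force": force on the tool from outside, world axes, zero at the start; "moment": the same for the moment, N m; "opening": opening from 0.0 (shut) to 1.0 (fully open); "grip_force": force on a finger pad.
Only numpy, scipy, OpenCV 4.12 (cv2) and the standard library are available. Lean on these libraries where they do the work, as an engineer would, in place of code of your own. Each camera call takes 0.05 s, during which the arm holds its last target. There are 200 camera calls.

TASK

Slide the yellow dust shutter of the green brush cleaner fully open. Then take the profile template with the blue grip out of the wooden stand, lower its blade upright through the slot in the cleaner's lid until the red band on the blade is level with the lid, and finish while still holding it there, so that the brushes can clean its edge. Leave everything else where it is.

Things in the scene. Friction and masses are not known exactly. Their poses are not given: they have to be found in the camera images.
- cleaner: fixed green box with clear windows, 200 (x) x 240 (y) x 120 mm high, aluminium lid 6 mm thick; origin: centre of its underside, z up; may be turned about z and stand on either side. Hollow inside down to 6 mm above the table (the grey brush rollers do not resist). On the lid: two rails 8 mm high along y at x -45 and 45 mm, and a switch block 23 mm high at y 80 to 116 mm
- slot (a point): centre of the slot's mouth in the plane of the lid's top, at cleaner x 0, y -70, z 120 mm; axes of the cleaner. The slot is 12 mm (x) by 52 mm (y), 2 mm more than the template's blade both ways
- shutter (a joint): opening of the yellow shutter (m): 0 closed over the slot, 0.08 fully open at its stop; slides along the cleaner's +y, about 1.5 N friction, stays where left; the slot is clear from 0.06 on. Plate 82 mm (x) x 66 mm (y), its top 5 mm above the lid, an upright black tab at its centre
- shutter_tab (a point): top centre of the shutter's black tab, 33 mm above the lid's top; the tab is 12 mm thick along the slide (cleaner's y), 32 mm wide (x) and stands 28 mm above the shutter plate
- template_blue: template with a BLUE grip, 0.11 to 0.22 kg: upright blade 10 mm thick (x), 50 mm wide (y), its lowest 8 mm only 7 x 46 mm; grip block 22 mm thick (x), 60 mm wide (y), from 100 to 145 mm above the blade's lower edge. Origin: centre of the lower edge; z up to the grip. A red band 8 mm high runs round the blade, its middle 60 mm above the lower edge. Same either way round
- template_blue_band (a point): centre of the blade at the middle of the red band (60 mm above the lower edge), axes as template_blue
- template_blue_grip (a point): centre of the blue grip, 122.5 mm above the blade's lower edge, axes as template_blue
- rack: wooden stand, fixed, 90 (x) x 250 (y) x 40 mm high, origin: centre of its underside; three slots 13 (x) x 53 (y) mm, 30 mm deep, at y -80, 0 and 80 mm; each holds a template upright, its edge on the slot's floor 10 mm above the table. Which template is where changes
- template_wood: identical to the blue one except for its pale wooden grip; stands in another place of the same wooden stand; leave it there. Same frame as template_blue
- template_black: identical to the blue one except for its black grip; stands in another place of the same wooden stand; leave it there. Same frame as template_blue
- hammer: hammer with wooden handle, 260 mm long, lying beyond the work area; bystander; origin: centre of its underside
- brush: flat brush, 200 mm long, lying near the robot, at the right; bystander; origin: centre of its underside
- spatula: spatula, 280 mm long, lying near the robot, at the left; bystander; origin: centre of its underside
- rosette: white plaster rosette, 100 mm across, 34 mm high; bystander; origin: centre of its underside
- bowl: black mixing bowl, 130 mm across, 60 mm high, at the left; bystander; origin: centre of its underside
- bottle: green glass bottle, 60 mm across, 160 mm high, at the right; bystander; origin: centre of its underside
Mind the look-alikes: they are no part of the job. Leave any purple or turquoise look-alike of the template_blue alone.

How it is judged:
By the outcome, as a careful person would: the job done as asked, in the order asked, and still so for the second after the job is handed in, while the arm keeps its last pose, push and grip.
It also fails if it takes over 58 s, if anything falls off the work surface, if the arm or the gripper's body presses on something with over 40 N, if the wrist force passes 120 N, or if a joint passes its speed limit or range.

## Working session

There is one attempt and no reset: what is moved stays moved. The work goes in short steps, Python scripts to look and compute and a tool call to move; the robot and the scene stay as the last step left them, time stands still between calls to the robot, and variables do not carry over. Pictures are saved under pics/ and viewed, at most 10 in all, crops included, and the job is handed in when it is done.

Besides the shell and the picture viewer there is one more tool, called after "Call:" as name(argument=value, ...) on one line, values as JSON. drive_tool: Moves the arm, as the interface text tells. Its arguments: {"type":"object","properties":{"deltas":{"type":"string"},"gripper":{"type":"number"}},"required":["deltas"]}

```bash
mkdir -p pics; ls
cat > h.py <<'E'
import numpy as np, cv2, json
from cell import env
def grab(n,name):
    s=env.state(); im,d=env.read_camera(n)
    cv2.imwrite(f'pics/{name}.png',im[:,:,::-1]); np.savez(f'pics/{name}.npz',im=im,d=d,pos=s['eef_pos'],rot=s['tcp_rot'])
    return im,d,s
def cam(n,s=None):
    p=env.camera_params(n)
    if 'mount' in p:
        from scipy.spatial.transform import Rotation as R
        T=np.eye(4);T[:3,:3]=R.from_euler('xyz',s['tcp_rot']).as_matrix();T[:3,3]=s['eef_pos']
        wfc=T@p['mount']
    else: wfc=np.linalg.inv(p['camera_from_world'])
    return p['mtx'],p['k1'],wfc
def rays(uv,K,k1):
    q=(np.asarray(uv,float).reshape(-1,2)-K[[0,1],[2,2]])/K[[0,1],[0,1]]
    x=q.copy()
    for _ in range(10): x=q/(1+k1*(x**2).sum(1,keepdims=True))
    return np.c_[x,np.ones(len(x))]
def pts(uv,d,c):   # by depth
    K,k1,W=c; r=rays(uv,K,k1)*np.asarray(d).reshape(-1,1); return r@W[:3,:3].T+W[:3,3]
def plane(uv,z,c):
    K,k1,W=c; r=rays(uv,K,k1)@W[:3,:3].T; return W[:3,3]+r*((z-W[2,3])/r[:,2:])
E
python3 - <<'E'
from h import *
im,d,s=grab('top','top0'); im2,d2,s=grab('scene','scene0')
print(s); print(env.camera_params('top'),env.camera_params('wrist'))
E
```

```text
pics
{'t': 0.05, 'joints': array([ 1.20146335e+00,  4.91566602e-01,  1.55943446e+00, -3.69183953e-05,
        1.09173908e+00, -1.05592039e-01]), 'qvel': array([-0.00149714, -0.00230746, -0.00053446,  0.00104651,  0.00029257,
        0.00101534]), 'tau': array([ 1.57519851e-03, -6.14242244e+01, -2.58910149e+01,  6.94600423e-02,
        4.70868708e-02, -6.97166570e-05]), 'eef_pos': array([162.83212717, 603.17916292, 231.06253451]), 'tcp_rot': array([-3.14044810e+00, -8.83801731e-05,  2.87786870e+00]), 'ft_force': array([ 0.50112669, -0.55942213,  0.06976426]), 'moment': array([-0.03758006, -0.00032382, -0.01531395]), 'grip_force': 0.0, 'opening': 0.9968132739547343}
{'mtx': array([[398.92377359,   0.        , 272.76798443],
       [  0.        , 398.92377359, 210.72147879],
       [  0.        ,   0.        ,   1.        ]]), 'k1': -0.05999315090036388, 'camera_from_world': array([[ 1.28444308e-02, -9.99917083e-01,  9.20270637e-04,
        -1.18367195e+01],
       [-9.80503750e-01, -1.27755228e-02, -1.96084633e-01,
         5.45362549e+02],
       [ 1.96080131e-01,  1.61626667e-03, -9.80586544e-01,
         1.47998162e+03],
       [ 0.00000000e+00,  0.00000000e+00,  0.00000000e+00,
         1.00000000e+00]])} {'mtx': array([[378.11943334,   0.        , 282.76840733],
       [  0.        , 378.11943334, 203.57842023],
       [  0.        ,   0.        ,   1.        ]]), 'k1': 0.0005087451874757496, 'mount': array([[-3.32520750e-04, -9.62922282e-01, -2.69778739e-01,
         7.60171787e+01],
       [ 9.99999569e-01, -5.54175765e-04,  7.45453801e-04,
         6.01864868e-01],
       [-8.67318914e-04, -2.69778374e-01,  9.62922051e-01,
        -1.54191007e+02],
       [ 0.00000000e+00,  0.00000000e+00,  0.00000000e+00,
         1.00000000e+00]])}
```

View pics/top0.png

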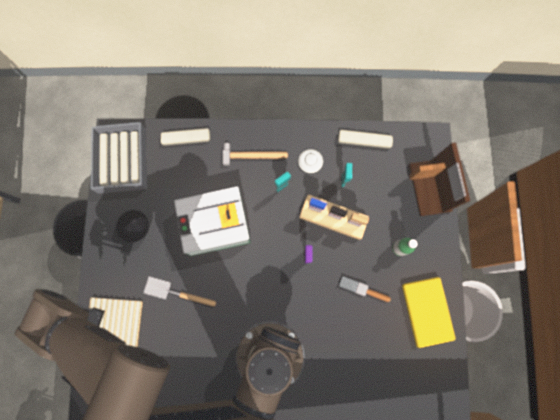

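View pics/scene0.png

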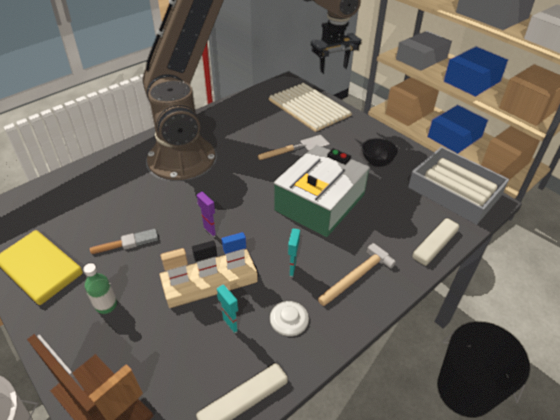

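The top view shows the cleaner at about (213,220) with its switch block to the left (+y toward world +y), the yellow shutter at (231,215), and the rack at (334,217) with the blue grip at (317,204). Teal look-alikes stand at (283,181) and (348,172), and a purple one at (309,254).

```bash
cat > m.py <<'E'
from h import *
z=np.load('pics/top0.npz'); im,d=z['im'],z['d']; c=cam('top')
v,u=np.mgrid[:420,:560]; P=pts(np.c_[u.ravel(),v.ravel()],d.ravel(),c).reshape(420,560,3)
hsv=cv2.cvtColor(im,cv2.COLOR_RGB2HSV)
def rect(m,name):
    q=P[m][:,:2].astype(np.float32); print(name,len(q),'zmed',np.median(P[m][:,2]).round(1),cv2.minAreaRect(q),'mean',q.mean(0).round(1))
box=lambda a,b,e,f:(u>=a)&(u<b)&(v>=e)&(v<f)
g=box(165,260,175,265)
print(np.histogram(P[g][:,2],bins=np.arange(-10,170,10)))
lid=g&(P[...,2]>112)&(P[...,2]<135); rect(lid,'lid')
ye=g&(hsv[...,0]>18)&(hsv[...,0]<32)&(hsv[...,1]>140)&(hsv[...,2]>120); rect(ye,'yellow')
rect(g&(P[...,2]>142),'tab/switch hi')
t=box(220,240,200,228)&(hsv[...,2]<70); rect(t,'tab dark')
r=box(295,375,185,245)
b=r&(hsv[...,0]>105)&(hsv[...,0]<128)&(hsv[...,1]>120); rect(b,'blue'); rect(b&(P[...,2]>148),'blue top')
rect(r&(P[...,2]>33)&(P[...,2]<48),'rack top')
# outline by plane casting at z=120
cs,_=cv2.findContours(lid.astype(np.uint8),cv2.RETR_EXTERNAL,cv2.CHAIN_APPROX_NONE); k=max(cs,key=cv2.contourArea)
print(cv2.minAreaRect(plane(k.reshape(-1,2),120,c)[:,:2].astype(np.float32)))
for n,m,h in(('yellow',ye,125),('blue',b,155)):
    print(n,cv2.minAreaRect(plane(np.c_[u[m],v[m]],h,c)[:,:2].astype(np.float32)))
E
python3 m.py
python3 -c "
import cv2;a=cv2.imread('pics/top0.png')[165:275,160:400];cv2.imwrite('pics/crop0.png',cv2.resize(a,None,fx=3.3,fy=3.3,interpolation=cv2.INTER_CUBIC))"
```

```text
(array([2055, 2667,   41,   39,   23,   25,   27,   26,   30,   24,   30,
         31, 1161, 2024,  207,   73,   27]), array([-10,   0,  10,  20,  30,  40,  50,  60,  70,  80,  90, 100, 110,
       120, 130, 140, 150, 160]))
lid 3274 zmed 121.4 ((498.7064208984375, 221.72613525390625), (202.49412536621094, 238.93162536621094), 13.734766960144043) mean [497.5 216.5]
yellow 303 zmed 125.8 ((513.1853637695312, 158.2725830078125), (83.50335693359375, 57.49665069580078), 13.435199737548828) mean [512.2 158. ]
tab/switch hi 110 zmed 152.2 ((420.4095153808594, 130.1028289794922), (418.39984130859375, 154.6924591064453), 58.30553436279297) mean [411.2 161. ]
tab dark 0 zmed nan ((0.0, 0.0), (0.0, 0.0), 0.0) mean [nan nan]
blue 91 zmed 153.8 ((555.9169921875, -166.29690551757812), (52.17194366455078, 18.95115852355957), 70.5701904296875) mean [ 554.7 -165.1]
blue top 76 zmed 154.5 ((556.122802734375, -166.41807556152344), (52.217533111572266, 18.651107788085938), 71.41976928710938) mean [ 555.8 -165.6]
rack top 956 zmed 40.5 ((531.200439453125, -242.83705139160156), (251.70639038085938, 92.83209228515625), 70.33561706542969) mean [ 521.5 -236.4]
((498.41363525390625, 221.22067260742188), (202.2052764892578, 237.951904296875), 13.430659294128418)
yellow ((513.1802978515625, 158.23333740234375), (81.95624542236328, 56.651817321777344), 13.2838773727417)
blue ((553.9172973632812, -165.7836151123047), (52.31740188598633, 23.451074600219727), 71.7884750366211)
  return _methods._mean(a, axis=axis, dtype=dtype,
  ret = ret.dtype.type(ret / rcount)
m.py:6: RuntimeWarning: Mean of empty slice.
  q=P[m][:,:2].astype(np.float32); print(name,len(q),'zmed',np.median(P[m][:,2]).round(1),cv2.minAreaRect(q),'mean',q.mean(0).round(1))
  ret = um.true_divide(
```

View pics/crop0.png

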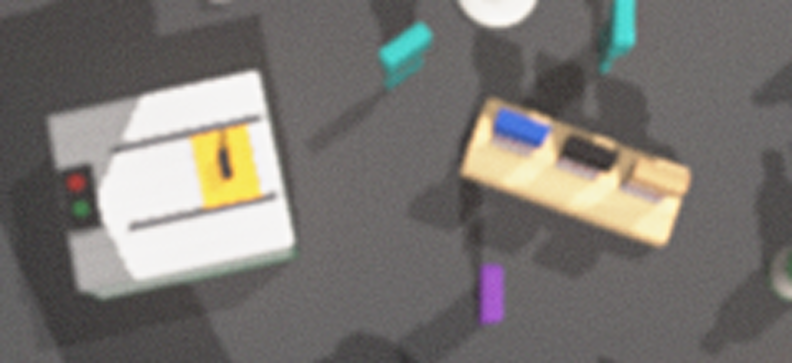

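The crop shows the cleaner (yaw about 13.5°) with its shutter closed and the tab at crop (225,158). In the rack (yaw about -18.5°) the order from the +y end is blue (520,128), black, wood. I'm moving above the tab.

Call:
drive_tool(deltas="0.22 -0.28 0.02 0.01;0.22 -0.28 0.02 0.01;0.22 -0.28 0.02 0.01;0.22 -0.28 0.02 0.01;0.22 -0.28 0.02 0.01;0.22 -0.28 0.02 0.01;0.22 -0.28 0.02 0.01;0.22 -0.28 0.02 0.01;0.22 -0.28 0.02 0.01;0.22 -0.28 0.02 0.01", gripper=0)

```text
t: 0.93
eef_pos: [383.6, 321.8, 251.7]
tcp_rot: [-3.142, -0.0, -3.09]
ft_force: [0.7, 0.1, -0.5]
opening: 1.001
grip_force: 0.0
```

Call:
drive_tool(deltas="0.26 -0.33 0 0.012;0.26 -0.33 0 0.012;0.26 -0.33 0 0.012;0.26 -0.33 0 0.012;0.26 -0.33 0 0.01;0 0 0 0;0 0 0 0")

```text
t: 1.52
eef_pos: [512.6, 158.1, 251.1]
tcp_rot: [3.141, -0.001, -2.913]
ft_force: [-0.3, 0.1, -0.3]
opening: 1.001
grip_force: 0.0
```

```bash
cat > w.py <<'E'
from h import *
import sys
im,d,s=grab('wrist',sys.argv[1]); c=cam('wrist',s); print(s['eef_pos'],np.degrees(s['tcp_rot']))
v,u=np.mgrid[:420,:560]; P=pts(np.c_[u.ravel(),v.ravel()],d.ravel(),c).reshape(420,560,3); P[d==0]=np.nan
hsv=cv2.cvtColor(im,cv2.COLOR_RGB2HSV)
o=np.array([498.5,221.3]); a=np.radians(13.5); ex=np.array([np.cos(a),np.sin(a)]); ey=np.array([-ex[1],ex[0]])
def rect(m,h,name):
    m=cv2.morphologyEx(m.astype(np.uint8),cv2.MORPH_OPEN,np.ones((3,3)))
    n,l,st,_=cv2.connectedComponentsWithStats(m)
    if n<2: print(name,'none'); return
    m=l==1+st[1:,4].argmax()
    q=plane(np.c_[u[m],v[m]],h,c)[:,:2]; r=cv2.minAreaRect(q.astype(np.float32)); print(name,m.sum(),'z',np.nanmedian(P[m][:,2]).round(1),np.round(r[0],1),np.round(r[1],1),round(r[2],2),'cleaner xy',np.round([(r[0]-o)@ex,(r[0]-o)@ey],1), 'px',u[m].mean().round(),v[m].mean().round())
    return m
E
cat > w1.py <<'E'
from w import *
ye=(hsv[...,0]>18)&(hsv[...,0]<34)&(hsv[...,1]>130)&(hsv[...,2]>100)&(abs(P[...,2]-125)<8)
rect(ye,125,'yellow')
rect((P[...,2]>146)&(P[...,2]<165)&(hsv[...,2]<90),153,'tab')
rect((P[...,2]>112)&(P[...,2]<132),120,'lid')
E
python3 w1.py wr1
```

```text
[512.64975576 158.07525694 251.11528089] [ 1.79990548e+02 -5.25023388e-02 -1.66885897e+02]
yellow 7248 z 126.1 [513.1 159.3] [81.2 65.5] 13.34 cleaner xy [ -0.3 -63.7] px 283.0 196.0
tab 694 z 153.9 [511.5 159.1] [32.  10.5] 12.82 cleaner xy [ -1.8 -63.5] px 283.0 209.0
lid 65135 z 121.4 [492.  220.7] [188.1 241. ] 13.32 cleaner xy [-6.4  1. ] px 357.0 170.0
```

View pics/wr1.png

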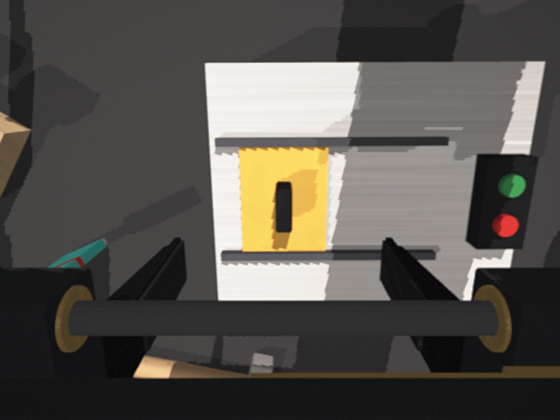

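The wrist view shows the tab at (283,209) on the closed shutter, with the fingers on either side along the slide. I'll descend and grip it.

Call:
drive_tool(deltas="0 0.01 -0.25 0;0 0 -0.25 0;0 0 -0.25 0;0 0 -0.2 0;0 0 -0.07 0;0 0 0 0;0 0 0 0", gripper=0.4)

```text
t: 2.15
eef_pos: [511.7, 161.6, 150.3]
tcp_rot: [3.141, 0.0, -2.908]
ft_force: [-0.2, -0.4, 0.4]
opening: 0.611
grip_force: 0.0
```

Call:
drive_tool(deltas="0 0 0 0;0 0 0 0;0 0 0 0;0 0 0 0;0 0 0 0;0 0 0 0", gripper=1)

```text
t: 2.65
eef_pos: [512.0, 160.7, 149.9]
tcp_rot: [3.142, 0.0, -2.909]
ft_force: [-0.1, -0.7, 0.4]
opening: 0.238
grip_force: 0.0
```

Call:
drive_tool(deltas="0 0 0 0;0 0 0 0;0 0 0 0;0 0 0 0")

```text
t: 2.98
eef_pos: [511.9, 160.7, 149.7]
tcp_rot: [-3.142, 0.0, -2.909]
ft_force: [0.1, -2.3, 1.6]
opening: 0.124
grip_force: 30.0
```

Call:
drive_tool(deltas="-0.035 0.146 0 0;-0.035 0.146 0 0;-0.035 0.146 0 0;-0.035 0.146 0 0;-0.035 0.146 0 0;0 0 0 0;0 0 0 0")

```text
t: 3.57
eef_pos: [495.1, 231.3, 149.7]
tcp_rot: [-3.137, -0.0, -2.907]
ft_force: [5.6, -23.9, 3.7]
opening: 0.123
grip_force: 30.0
```

Call:
drive_tool(deltas="-0.005 0.02 0 0;-0.005 0.02 0 0;0 0.01 0 0;0 0 0 0")

```text
t: 3.9
eef_pos: [495.0, 232.0, 149.7]
tcp_rot: [-3.131, -0.002, -2.907]
ft_force: [12.7, -58.8, 6.0]
opening: 0.129
grip_force: 30.0
```

It is at the stop: the force rose and the tool no longer moved. I'll relax the command, release partly and lift.

Call:
drive_tool(deltas="0.01 -0.045 0 0;0 0 0 0;0 0 0 0")

```text
t: 4.15
eef_pos: [495.2, 231.3, 149.7]
tcp_rot: [-3.137, -0.001, -2.909]
ft_force: [5.1, -24.5, 2.8]
opening: 0.125
grip_force: 30.0
```

Call:
drive_tool(deltas="0 0 0 0;0 0 0 0;0 0 0 0;0 0 0 0", gripper=0.65)

```text
t: 4.48
eef_pos: [494.3, 234.5, 149.6]
tcp_rot: [3.141, -0.0, -2.909]
ft_force: [0.1, 0.0, 0.6]
opening: 0.33
grip_force: 0.0
```

Call:
drive_tool(deltas="0 0 0.1 0;0 0 0.35 0;0 0 0.35 0;0 0 0.2 0;0 0 0 0;0 0 0 0")

```text
t: 4.98
eef_pos: [494.4, 234.6, 251.1]
tcp_rot: [3.141, 0.003, -2.909]
ft_force: [0.3, -0.8, -0.2]
opening: 0.347
grip_force: 0.0
```

```bash
cat >> w1.py <<'E'
rel=(P[...,:2]-o); cx=rel@ex; cy=rel@ey
# slot: depth below the lid inside the slot neighbourhood, cast on lid plane
L=plane(np.c_[u.ravel(),v.ravel()],120,c)[:,:2].reshape(420,560,2)-o; lx=L@ex; ly=L@ey
near=(abs(lx)<16)&(abs(ly+70)<40)
rect(near&((P[...,2]<112)|(hsv[...,2]<70)),120,'slot')
E
python3 w1.py wr2
```

```text
[494.42195686 234.56377307 251.06510544] [ 1.79975589e+02  1.44988913e-01 -1.66650465e+02]
yellow 5157 z 126.1 [495.5 231.5] [81. 65.] 13.32 cleaner xy [-0.5 10.6] px 277.0 190.0
tab 709 z 153.9 [494.6 231.5] [32.  10.6] 13.31 cleaner xy [-1.4 10.9] px 277.0 209.0
lid 59875 z 121.3 [492.  220.4] [188.  240.9] 13.33 cleaner xy [-6.5  0.7] px 256.0 161.0
slot 837 z 71.8 [513.5 154.5] [ 9.7 50. ] 13.31 cleaner xy [ -1.  -68.4] px 176.0 198.0
```

View pics/wr2.png

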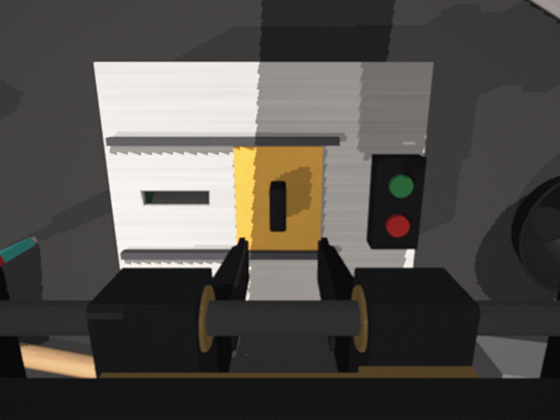

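The slot is clear at (176,198), with the shutter at its stop and the plate at cleaner y≈10.6. I'm moving above the blue template.

Call:
drive_tool(deltas="0.034 -0.223 0 -0.0376;0.034 -0.223 0 -0.0376;0.034 -0.223 0 -0.0376;0.034 -0.223 0 -0.0376;0.034 -0.223 0 -0.0376;0.034 -0.223 0 -0.0376;0.034 -0.223 0 -0.0376;0.034 -0.223 0 -0.0376;0.034 -0.223 0 -0.0376", gripper=0)

```text
t: 5.78
eef_pos: [524.5, 32.6, 248.4]
tcp_rot: [-3.14, -0.002, 2.305]
ft_force: [0.8, 0.5, 0.1]
opening: 0.924
grip_force: 0.0
```

Call:
drive_tool(deltas="0.034 -0.223 0 -0.0376;0.034 -0.223 0 -0.0376;0.034 -0.223 0 -0.0376;0.034 -0.223 0 -0.0376;0.034 -0.223 0 -0.0376;0.034 -0.223 0 -0.0376;0.034 -0.223 0 -0.0376;0.034 -0.223 0 -0.0376;0.034 -0.223 0 -0.0376;0 0 0 0")

```text
t: 6.62
eef_pos: [555.6, -170.1, 248.0]
tcp_rot: [-3.14, 0.0, 1.239]
ft_force: [0.7, 0.2, -0.7]
opening: 1.004
grip_force: 0.0
```

```bash
cat > w2.py <<'E'
from w import *
m=(hsv[...,0]>100)&(hsv[...,0]<130)&(hsv[...,1]>110)
rect(m&(P[...,2]>151),155,'blue top'); rect(m,155,'blue all')
E
python3 w2.py wr3
```

```text
[ 555.6390971  -170.06902728  248.00605369] [-1.79892756e+02  1.84828874e-02  7.09842081e+01]
blue top 2466 z 155.9 [ 558.2 -166.1] [59.  20.1] 70.44 cleaner xy [ -32.4 -390.6] px 284.0 206.0
blue all 2688 z 155.8 [ 559.1 -163.6] [64.2 20.1] 70.44 cleaner xy [ -31.  -388.4] px 285.0 203.0
```

View pics/wr3.png

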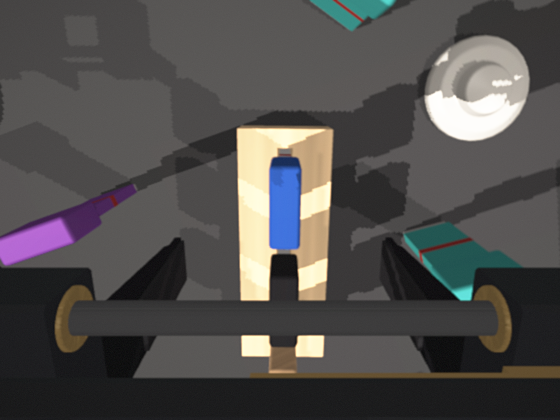

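The wrist view shows the blue grip at (285,203) between the fingers, and a turquoise look-alike at about (460,260) near the right finger. I'll check its clearance.

Run:
```python
from h import *
z=np.load('pics/wr3.npz'); im,d=z['im'],z['d']; s=dict(eef_pos=z['pos'],tcp_rot=z['rot']); c=cam('wrist',s)
v,u=np.mgrid[:420,:560]; P=pts(np.c_[u.ravel(),v.ravel()],d.ravel(),c).reshape(420,560,3)
h=cv2.cvtColor(im,cv2.COLOR_RGB2HSV)
a=np.radians(70.4-90); ex=np.array([np.cos(a),np.sin(a)]); ey=np.array([-ex[1],ex[0]])
for n,lo,hi in(('teal',78,98),('purple',130,155)):
    m=(h[...,0]>lo)&(h[...,0]<hi)&(h[...,1]>90)&(d>0)&(v>150); q=P[m]; r=q[:,:2]-[558.2,-166.1]
    print(n,'z',np.percentile(q[:,2],[1,50,99]).round(),'along closing',np.percentile(r@ex,[1,50,99]).round(),'across',np.percentile(r@ey,[1,50,99]).round())
```

```text
teal z [  9.  92. 314.] along closing [ 48. 148. 181.] across [-78. -63.  25.]
purple z [ 13. 145. 148.] along closing [-207. -168. -152.] across [-47. -25. -11.]
```

Call:
drive_tool(deltas="0.026 0.04 0 -0.003;0 0 -0.3 0;0 0 -0.3 0;0 0 -0.3 0;0 0 -0.2 0;0 0 -0.08 0;0 0 0 0;0 0 0 0", gripper=0.4)

```text
t: 7.33
eef_pos: [558.5, -162.5, 132.1]
tcp_rot: [3.141, -0.0, 1.24]
ft_force: [1.0, -0.3, 0.6]
opening: 0.605
grip_force: 0.0
```

Call:
drive_tool(deltas="0 0 0 0;0 0 0 0;0 0 0 0;0 0 0 0;0 0 0 0;0 0 0 0;0 0 0 0;0 0 0 0", gripper=1)

```text
t: 8.0
eef_pos: [558.3, -163.2, 131.9]
tcp_rot: [3.141, 0.0, 1.238]
ft_force: [-0.6, 2.1, 2.2]
opening: 0.227
grip_force: 30.0
```

Gripped. I'll lift straight up, out of the stand.

Call:
drive_tool(deltas="0 0 0.05 0;0 0 0.1 0;0 0 0.15 0;0 0 0.2 0;0 0 0.3 0;0 0 0.3 0;0 0 0.3 0;0 0 0.28 0;0 0 0 0")

```text
t: 8.75
eef_pos: [559.2, -163.5, 306.0]
tcp_rot: [3.133, 0.001, 1.239]
ft_force: [0.6, 1.0, 0.3]
opening: 0.232
grip_force: 30.0
```

Call:
drive_tool(deltas="-0.03 0.26 0 0.018;-0.03 0.26 0 0.018;-0.03 0.26 0 0.018;-0.03 0.26 0 0.018;-0.03 0.26 0 0.018;-0.03 0.26 0 0.018;-0.03 0.26 0 0.018;-0.03 0.26 0 0.018;-0.03 0.26 0 0.018;-0.03 0.26 0 0.018")

```text
t: 9.58
eef_pos: [527.5, 98.1, 299.8]
tcp_rot: [-3.141, -0.0, 1.807]
ft_force: [1.2, 0.3, -2.0]
opening: 0.23
grip_force: 30.0
```

Call:
drive_tool(deltas="0 0 0 0;0 0 0 0;0 0 0 0")

```text
t: 9.83
eef_pos: [528.0, 96.6, 299.7]
tcp_rot: [-3.141, 0.0, 1.804]
ft_force: [0.2, -0.2, -0.4]
opening: 0.231
grip_force: 30.0
```

```bash
cat > w3.py <<'E'
from w import *
s0=s
L=plane(np.c_[u.ravel(),v.ravel()],120,c)[:,:2].reshape(420,560,2)-o; lx=L@ex; ly=L@ey
near=(abs(lx)<20)&(abs(ly+70)<45)
rect(near&(P[...,2]<112)&(hsv[...,2]<110),120,'slot')
m=(hsv[...,0]>100)&(hsv[...,0]<130)&(hsv[...,1]>110)
zt=np.nanpercentile(P[m][:,2],90); print('top z',zt)
rect(m&(P[...,2]>zt-5),zt,'blue top')
E
python3 w3.py wr4; python3 -c "
from h import *
grab('scene','scene1')"
```

```text
[528.01436486  96.56692737 299.69358202] [-1.79984953e+02  1.22908093e-02  1.03339477e+02]
slot 758 z 7.1 [514.1 154.2] [10.5 50.6] 13.04 cleaner xy [ -0.5 -68.9] px 282.0 118.0
top z 324.40051511166473
blue top 3535 z 323.6 [524.7 111. ] [21.6 25.3] 14.47 cleaner xy [  -0.3 -113.3] px 283.0 269.0
```

View pics/wr4.png

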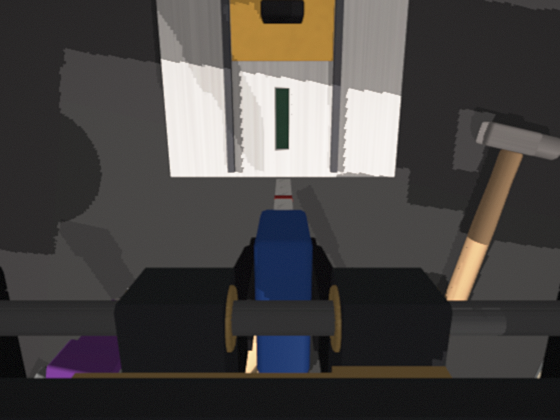

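View pics/scene1.png

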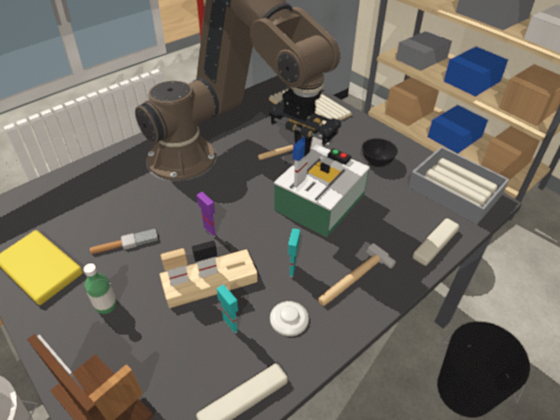

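Wrist view: the slot is at (282,118) and the blade's near edge at (283,195), so they are in line. The scene view shows the blade held upright, with the other templates undisturbed. Next I'll measure the offset along the slot.

Run:
```python
from h import *
z=np.load('pics/wr4.npz'); im,d=z['im'],z['d']; s=dict(eef_pos=z['pos'],tcp_rot=z['rot']); c=cam('wrist',s)
o=np.array([498.5,221.3]); a=np.radians(13.3); ex=np.array([np.cos(a),np.sin(a)]); ey=np.array([-ex[1],ex[0]])
f=lambda u,v,zz:((plane([[u,v]],zz,c)[0,:2]-o)@np.c_[ex,ey]).round(1)
print('col 283 rows',[(v,im[v,283].tolist(),int(d[v,283])) for v in list(range(84,92))+list(range(144,154))+list(range(174,216,1))])
for v in (180,186,192,197,200): print(v,'row',[int(x) for x in im[v,268:300].mean(1)], d[v,268:300:4].round())
zb=s['eef_pos'][2]-121.9
print('tip',f(283,178.5,zb),f(283,180,zb),'band',f(283,197,zb+60),'grip edge',f(283,211,zb+145),'slot ends',f(282,88,120),f(282,150,120),'TCP',(s['eef_pos'][:2]-o)@np.c_[ex,ey])
```

```text
col 283 rows [(84, [242, 238, 235], 317), (85, [241, 237, 234], 319), (86, [238, 233, 230], 317), (87, [205, 198, 191], 318), (88, [110, 111, 105], 426), (89, [38, 56, 44], 427), (90, [32, 54, 40], 428), (91, [37, 59, 45], 428), (144, [36, 57, 44], 444), (145, [38, 59, 45], 447), (146, [35, 56, 43], 444), (147, [34, 54, 40], 0), (148, [75, 81, 74], 446), (149, [160, 155, 151], 333), (150, [228, 220, 214], 331), (151, [245, 241, 238], 332), (152, [245, 241, 238], 332), (153, [244, 241, 238], 332), (174, [247, 244, 240], 339), (175, [248, 244, 240], 338), (176, [213, 206, 199], 459), (177, [119, 116, 113], 459), (178, [80, 78, 77], 461), (179, [99, 97, 94], 270), (180, [109, 107, 103], 266), (181, [112, 109, 106], 262), (182, [112, 110, 106], 259), (183, [112, 108, 106], 257), (184, [114, 110, 107], 254), (185, [111, 108, 104], 250), (186, [111, 109, 105], 248), (187, [110, 107, 104], 246), (188, [113, 110, 107], 243), (189, [113, 110, 107], 240), (190, [115, 111, 108], 237), (191, [114, 111, 108], 235), (192, [112, 109, 106], 232), (193, [105, 103, 102], 230), (194, [100, 96, 94], 228
[... 991 characters left out ...]
72, 70, 77, 99, 109, 111, 110, 110, 110, 110, 111, 109, 109, 108, 105, 107, 110, 112, 108, 93, 77, 73, 71, 70, 65, 61, 62, 59] [466. 467. 233. 233. 232. 234. 466. 466.]
197 row [72, 73, 72, 72, 71, 69, 60, 49, 41, 43, 42, 42, 42, 45, 43, 42, 43, 43, 42, 44, 42, 42, 43, 49, 62, 72, 72, 72, 70, 65, 61, 61] [467. 467. 220. 220. 221. 222. 468. 468.]
200 row [72, 71, 71, 71, 71, 76, 94, 109, 113, 113, 112, 113, 114, 111, 112, 112, 112, 112, 112, 113, 112, 113, 113, 108, 91, 74, 71, 71, 72, 71, 71, 66] [469. 470. 214. 215. 215. 215. 469. 469.]
tip [   0.5 -109.4] [   0.5 -110.5] band [   0.5 -108. ] grip edge [  0.5 -91. ] slot ends [ -0.3 -43.6] [ -0.3 -95.9] TCP [ 2.79457510e-02 -1.28177363e+02]
```

Run:
```python
from h import *
z=np.load('pics/wr4.npz'); im,d=z['im'],z['d']; s=dict(eef_pos=z['pos'],tcp_rot=z['rot']); c=cam('wrist',s)
o=np.array([498.5,221.3]); a=np.radians(13.3); ex=np.array([np.cos(a),np.sin(a)]); ey=np.array([-ex[1],ex[0]])
f=lambda u,v,zz:((plane([[u,v]],zz,c)[0,:2]-o)@np.c_[ex,ey]).round(1)
g=im.mean(2)
def ends(v,lo,hi,t):
    r=g[v-2:v+3,lo:hi].mean(0)-t; i=np.where(r[:-1]*r[1:]<0)[0]; return [round(lo+k+r[k]/(r[k]-r[k+1]),2) for k in i]
for v in (95,105,118,130,142): e=ends(v,262,302,145); print('slot',v,e,[f(x,v,120)[0] for x in e])
zb=s['eef_pos'][2]-121.9
for v in (182,186,191,203): e=ends(v,266,298,90); print('blade',v,e,np.mean(e),[f(x,v,zz)[0] for x,zz in zip(e,[zb+max(0,60-(v-196.7)*-3.5)]*2)])
for v in (180,184,188,192,196,200,204,208,211,215,220,225,230,235):
    p=pts([[283,v]],[d[v,283]],c)[0]; print(v,((p[:2]-o)@np.c_[ex,ey]).round(1),p[2].round(1))
print('grip low edge',f(283,209.7,zb+100))
```

```text
slot 95 [np.float64(274.63), np.float64(288.6)] [np.float64(-6.6), np.float64(5.3)]
slot 105 [np.float64(274.65), np.float64(288.57)] [np.float64(-6.6), np.float64(5.3)]
slot 118 [np.float64(274.83), np.float64(288.55)] [np.float64(-6.5), np.float64(5.3)]
slot 130 [np.float64(274.91), np.float64(288.44)] [np.float64(-6.5), np.float64(5.3)]
slot 142 [np.float64(274.94), np.float64(288.34)] [np.float64(-6.5), np.float64(5.2)]
blade 182 [np.float64(275.55), np.float64(290.3)] 282.925 [np.float64(-4.9), np.float64(5.8)]
blade 186 [np.float64(275.2), np.float64(290.65)] 282.92499999999995 [np.float64(-4.8), np.float64(5.8)]
blade 191 [np.float64(274.66), np.float64(291.11)] 282.885 [np.float64(-4.8), np.float64(5.7)]
blade 203 [np.float64(273.59), np.float64(292.14)] 282.865 [np.float64(-4.5), np.float64(5.4)]
180 [   0.5 -107.4] 192.4
184 [   0.5 -107.4] 205.4
188 [   0.5 -107.5] 216.7
192 [   0.5 -107.3] 228.2
196 [   0.5 -107. ] 239.3
200 [   0.5 -107.1] 247.7
204 [   0.5 -107.4] 255.1
208 [   0.5 -107.3] 263.3
211 [   0.5 -102.8] 283.7
215 [   0.5 -102.5] 291.0
220 [   0.5 -102.4] 298.4
225 [   0.5 -102.1] 306.0
230 [   0.5 -102.5] 311.1
235 [   0.5 -102.4] 317.0
grip low edge [   0.5 -103.9]
```

Call:
drive_tool(deltas="-0.051 0.202 -0.1 0;-0.051 0.202 -0.1 0;-0.051 0.202 -0.1 0;0 0 -0.12 0;0 0 0 0;0 0 0 0;0 0 0 0;0 0 0 0")

```text
t: 10.6
eef_pos: [513.4, 156.7, 258.4]
tcp_rot: [3.14, 0.0, 1.803]
ft_force: [0.7, -0.5, -1.1]
opening: 0.227
grip_force: 30.0
```

Run:
```python
from h import *
im,d,s=grab('wrist','wr5'); c=cam('wrist',s); print(s['eef_pos'],np.degrees(s['tcp_rot']))
o=np.array([498.5,221.3]); a=np.radians(13.3); ex=np.array([np.cos(a),np.sin(a)]); ey=np.array([-ex[1],ex[0]])
f=lambda u,v,zz:((plane([[u,v]],zz,c)[0,:2]-o)@np.c_[ex,ey]).round(1)
zb=s['eef_pos'][2]-121.9; print('zb',zb)
for v in range(150,216,4):
    p=pts([[283,v]],[d[v,283]],c)[0]; print(v,im[v,283],((p[:2]-o)@np.c_[ex,ey]).round(1),p[2].round(1))
a=cv2.imread('pics/wr5.png')[130:250,200:370]; cv2.imwrite('pics/crop5.png',cv2.resize(a,None,fx=4.5,fy=4.5,interpolation=cv2.INTER_CUBIC))
```

```text
[513.42473948 156.72782586 258.41463558] [1.79927829e+02 7.61276495e-03 1.03286696e+02]
zb 136.51463558208005
150 [242 238 235] [  0.4 -28.3] 121.2
154 [242 238 235] [  0.4 -31.4] 121.5
158 [242 238 235] [  0.4 -34.7] 120.3
162 [242 239 235] [  0.4 -37.6] 121.7
166 [245 241 237] [  0.4 -40.8] 120.9
170 [53 68 58] [  0.6 -65.3] 6.3
174 [36 58 44] [  0.6 -69.6] 7.1
178 [67 75 67] [  0.6 -74.1] 6.8
182 [113 109 106] [  0.3 -45.6] 157.5
186 [114 112 108] [  0.3 -45.6] 169.4
190 [116 112 110] [  0.3 -45.6] 180.6
194 [105 100  98] [  0.3 -45.5] 191.7
198 [107  64  61] [  0.3 -45.3] 201.8
202 [116 114 111] [  0.2 -45.5] 209.7
206 [115 113 110] [  0.2 -45.5] 217.9
210 [50 58 84] [  0.2 -40.5] 242.2
214 [24 41 82] [  0.2 -40. ] 249.9
```

View pics/crop5.png

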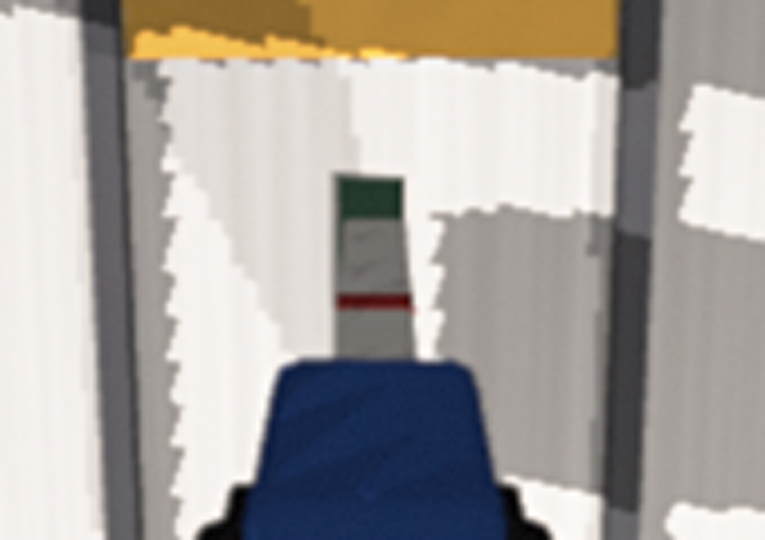

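The crop shows the blade tip (crop x≈373) about 0.8 mm to the right of the slot centre (≈369), with the slot's far end visible beyond it. I'll correct that and begin lowering gently.

Call:
drive_tool(deltas="-0.008 0.005 0 0;0 0 -0.04 0;0 0 -0.04 0;0 0 -0.04 0;0 0 -0.04 0;0 0 -0.04 0;0 0 -0.04 0;0 0 0 0;0 0 0 0")

```text
t: 11.4
eef_pos: [512.1, 158.0, 233.4]
tcp_rot: [-3.141, -0.0, 1.804]
ft_force: [-0.9, 0.2, -1.5]
opening: 0.228
grip_force: 30.0
```

Call:
drive_tool(deltas="0 0 -0.04 0;0 0 -0.04 0;0 0 -0.04 0;0 0 -0.04 0;0 0 -0.04 0;0 0 0 0")

```text
t: 11.9
eef_pos: [511.8, 157.9, 212.8]
tcp_rot: [-3.141, -0.0, 1.804]
ft_force: [0.2, -0.8, -1.2]
opening: 0.233
grip_force: 30.0
```

Call:
drive_tool(deltas="0 0 -0.04 0;0 0 -0.04 0;0 0 -0.04 0;0 0 -0.04 0;0 0 -0.04 0;0 0 -0.04 0;0 0 0 0;0 0 0 0")

```text
t: 12.57
eef_pos: [512.0, 158.0, 189.5]
tcp_rot: [-3.141, -0.0, 1.804]
ft_force: [-0.4, 0.6, -1.2]
opening: 0.232
grip_force: 30.0
```

```bash
cat > fin.py <<'E'
from h import *
import sys
im,d,s=grab('wrist',sys.argv[1]); c=cam('wrist',s); print(s['eef_pos'],s['ft_force'])
o=np.array([498.5,221.3]); a=np.radians(13.3); ex=np.array([np.cos(a),np.sin(a)]); ey=np.array([-ex[1],ex[0]])
B=o-45.2*ey-0.4*ex  # blade's near edge, a vertical line
K,k1,W=c; Wi=np.linalg.inv(W); 
def row(z):
    p=Wi[:3,:3]@np.array([B[0],B[1],z])+Wi[:3,3]; x=p[:2]/p[2]; return K[1,2]+K[1,1]*x[1]*(1+k1*(x@x))
zs=np.arange(110,170,.1); rs=[row(z) for z in zs]
for v in range(172,214):
    q=im[v,279:287].mean(0); p=pts([[283,v]],[d[v,283]],c)[0]; print(v,q.round(),'zline',round(np.interp(v,rs,zs) if rs[0]<rs[-1] else np.interp(-v,-np.array(rs),zs),1),'y',((p[:2]-o)@ey).round(1),p[2].round(1))
E
python3 fin.py wr6
```

```text
[512.03717402 157.95072783 189.45060972] [-0.37379802  0.56009915 -1.23758278]
172 [240. 236. 232.] zline 110.0 y -30.9 120.8
173 [236. 231. 227.] zline 110.0 y -31.6 120.3
174 [234. 230. 226.] zline 110.0 y -32.0 121.2
175 [234. 230. 226.] zline 110.0 y -32.7 120.6
176 [234. 230. 226.] zline 110.0 y -33.2 121.1
177 [234. 230. 226.] zline 110.0 y -33.8 121.2
178 [234. 230. 226.] zline 110.0 y -34.6 120.5
179 [235. 230. 226.] zline 110.0 y -34.9 121.8
180 [234. 229. 225.] zline 110.0 y -35.7 120.8
181 [228. 224. 219.] zline 110.0 y -36.3 120.8
182 [226. 221. 216.] zline 110.0 y -37.1 120.1
183 [226. 222. 216.] zline 110.0 y -37.6 120.9
184 [226. 221. 216.] zline 110.0 y -38.5 119.6
185 [225. 219. 214.] zline 110.0 y -38.7 121.2
186 [222. 216. 211.] zline 110.0 y -39.5 120.4
187 [222. 216. 211.] zline 110.0 y -40.2 120.2
188 [222. 216. 211.] zline 110.0 y -40.7 120.9
189 [224. 219. 213.] zline 110.0 y -40.9 122.3
190 [221. 213. 208.] zline 110.0 y -41.8 121.4
191 [181. 175. 170.] zline 110.0 y -42.8 119.6
192 [129. 125. 122.] zline 112.6 y -44.1 117.1
193 [114. 112. 109.] zline 115.2 y
[... 231 characters left out ...]
9 132.3
199 [116. 107. 103.] zline 129.7 y -43.9 134.4
200 [117. 116. 112.] zline 131.9 y -44.2 135.7
201 [116. 114. 110.] zline 134.1 y -44.0 138.4
202 [115. 112. 109.] zline 136.3 y -44.3 139.4
203 [112. 110. 107.] zline 138.4 y -44.1 142.4
204 [113. 110. 107.] zline 140.5 y -44.3 143.9
205 [114. 112. 108.] zline 142.5 y -43.9 147.1
206 [116. 114. 110.] zline 144.5 y -43.8 149.5
207 [117. 114. 110.] zline 146.5 y -44.2 150.1
208 [116. 112. 110.] zline 148.5 y -43.8 153.1
209 [ 95.  95. 101.] zline 150.4 y -44.0 154.3
210 [50. 58. 82.] zline 152.2 y -38.8 173.6
211 [21. 38. 76.] zline 154.0 y -39.0 174.6
212 [21. 39. 77.] zline 155.9 y -39.4 174.9
213 [21. 40. 79.] zline 157.6 y -39.4 176.7
```

Call:
drive_tool(deltas="0 0 -0.04 0;0 0 -0.04 0;0 0 0 0;0 0 0 0;0 0 0 0")

```text
t: 13.03
eef_pos: [512.1, 157.9, 181.6]
tcp_rot: [-3.142, 0.0, 1.804]
ft_force: [0.6, -0.1, -0.5]
opening: 0.231
grip_force: 30.0
```

```bash
python3 fin.py wr7 | sed -n '1p;16,32p'; python3 -c "
from h import *
grab('scene','scene2')
a=cv2.imread('pics/scene2.png')[110:240,250:390]; cv2.imwrite('pics/crop7.png',cv2.resize(a,None,fx=4.5,fy=4.5,interpolation=cv2.INTER_CUBIC))"
```

```text
[512.08982109 157.94767473 181.64569257] [ 0.59994271 -0.10078383 -0.46475131]
186 [226. 221. 217.] zline 110.0 y -37.7 120.7
187 [226. 221. 216.] zline 110.0 y -38.2 120.8
188 [223. 218. 213.] zline 110.0 y -38.9 120.6
189 [222. 216. 211.] zline 110.0 y -39.4 121.0
190 [221. 216. 210.] zline 110.0 y -39.8 121.7
191 [221. 216. 210.] zline 110.0 y -40.4 121.8
192 [224. 219. 213.] zline 110.0 y -41.2 121.0
193 [221. 215. 209.] zline 110.0 y -41.8 120.9
194 [182. 176. 171.] zline 110.0 y -42.4 121.1
195 [122. 100.  97.] zline 112.5 y -43.9 117.7
196 [82. 34. 32.] zline 114.9 y -43.7 120.7
197 [84. 21. 20.] zline 117.3 y -43.7 122.9
198 [106.  62.  60.] zline 119.6 y -43.7 125.3
199 [115. 106. 103.] zline 121.9 y -43.7 127.6
200 [117. 115. 112.] zline 124.2 y -44.0 128.7
201 [116. 114. 110.] zline 126.4 y -44.2 130.0
202 [116. 114. 110.] zline 128.5 y -44.3 132.0
```

View pics/crop7.png

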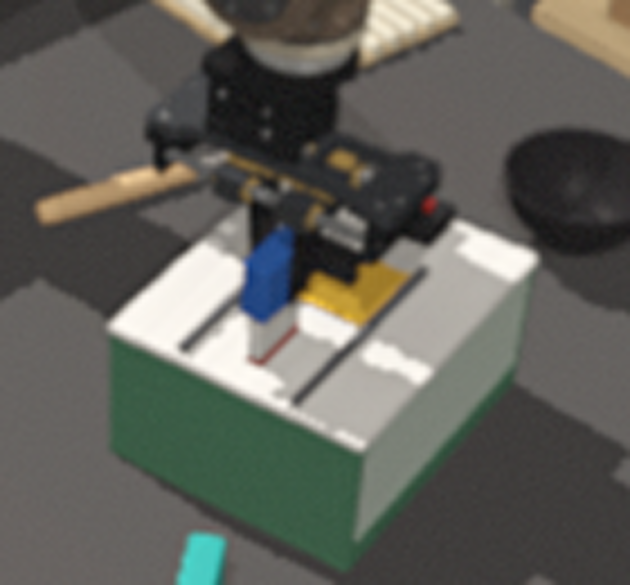

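The scene crop shows the blade upright in the slot at about (275,345), with the upper half of the red band just above the lid. The shutter is open and everything else is undisturbed. The band's upper edge reads about 4 mm above the lid, so its middle is level with it, and I'm handing in.

```bash
python3 -c "
from cell import env
print(env.job_done())"
```

```text
the job is handed in; nothing more can be done
None
```

I handed the job in at about 13 s: the shutter is open at its stop, and the gripper still holds the blue template upright in the slot with its red band level with the lid, to within about 1 mm by my measurements.

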